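# Last blank into the press

## Robot

A 7-joint arm with a two-finger parallel gripper is mounted at the origin on the work surface. World frame = base frame: x ahead of the robot, y to its left, z up, the work surface at z = 0. Lengths are in m, angles in rad, forces in N, time in s.
With the tool pointing down it reaches from about 0.425 to 0.875 m from the base axis. Payload 4.7 kg.
Tool frame: the origin (TCP) lies at the very end of the fingers, on their centre line; the grasp point (between the pads) lies 19 mm behind it; z points along the fingers, y is the line along which they close (so a half turn about z gives the same grasp; the last joint's range is limited). The gripper opens to 87 mm and grips with 3 to 60 N. Pads are 19 mm wide; open, the fingers measure 117 mm over their backs; the gripper's body (75 mm by 190 mm) begins 51 mm behind the grasp point.
Start: joints at [1.356, 0.321, -0.07, 1.45, 0.023, 1.371, -0.057], TCP at [0.147, -0.633, 0.223] pointing down, gripper open.
Joint ranges: [-2.86, 2.86], [-0.3, 2.09], [-1.38, 1.24], [0.06, 2.45], [-1.56, 4.7], [0.09, 2.05], [-2.69, 2.69]. Speed limits (rad/s): [2.57, 2.57, 3.14, 3.14, 3.14, 3.14, 3.14].

## Interface

Orientations are given as a rotation vector (axis times angle).
In Python, from bench import get_state, get_image, get_calibration, close_job gives the robot as it stands.
- The arm moves only by the shell command python3 -m crank 'ROWS' [FORCE]. ROWS is JSON, a list of rows, each a list of 5 numbers: the opening, from 0 (shut) to 1 (fully open), then the shift along the world's x, y, z in units of 0.2 m (1.0 is 0.2 m), then the turn about the world's z in units of 2 pi rad (1.0 is 2 pi rad). A call has 1 to 5 rows; each row is the pose to reach, as a shift and turn from the pose commanded when the call began, turning the shorter way round; what a row does not reach only later rows make up. A row lasts 1/8 s, in which the tool goes at most 62.5 mm and 10.7 degrees, less where a joint would pass 70% of its speed; a pose out of reach is approached as far as the arm can. A call with a number of a shift or a turn outside -1 to 1 is refused whole. A call with a gripper value outside its range is refused whole. The fingers move at their own pace and stop on an object; FORCE is the grip in N (left out, the last holds). Time passes only in rows, so rows that repeat a pose let the fingers close. It gives the time, the measured TCP pose, the force, the opening and the grip force at its end, in the units of the state.
- get_state(): the state, without advancing time (a new reading comes with each control period).
- get_image(name): name is "scene" or "top" or "wrist"; returns the picture (420x560x3 uint8, red, green, blue); there is no depth.
- get_calibration(name): a dict with "fovy" (degrees; the focal length in pixels is half the picture's height over the tangent of half this angle, whatever the lens; pixels are square), "cx", "cy" (the principal point, pixels), "R" (3x3) and "t" (3): a world point X has camera coordinates R X + t. Camera axes: x right, y down, z forward; pixel columns grow to the right and rows downward; lengths in m; the calibration is good to about 2 mm. A picture is of the moment at which its call begins: read the wrist's pose just before it. get_calibration takes no time and is no camera call; for the wrist camera it gives the pose at the moment of the call.
- close_job(): hands the job in; it is judged then, once.
The state is a dict: "time": time; "joint_positions": joint angles; "qd": joint speeds; "joint_torque": joint torques, N m; "position": TCP position; "tool_rot": TCP orientation; "ft_force": force on the tool from outside, world axes, zero at the start; "torque": the same for the moment, N m; "grip_width": opening from 0.0 (shut) to 1.0 (fully open); "grip_force": force on a finger pad.
Only numpy, scipy, OpenCV 4.12 (cv2) and the standard library are available. Lean on these libraries where they do the work, as an engineer would, in place of code of your own. Each camera call takes 0.05 s, during which the arm holds its last target. There are 200 camera calls.

## Task

A thin plywood blank lies between the guide rails of the raised sanding board, where fingers cannot get at its sides. Slide it out over the board's open front edge (the end towards the robot) until its end hangs over far enough to grip, lift it off and stack it flat, its edges flush all round, on the three blanks in the open press, then swing the press's hinged top board down until it is fully shut. Leave the other things on the bench where they are.

Things in the scene. Friction and masses are not known exactly. Their poses are not given: they have to be found in the camera images.
- blank_center (a point): centre (half-way up) of the loose plywood blank, 110 x 60 x 5 mm, about 25 g; its long side is its x axis, z up. It lies flat in the channel of the sanding board, roughly along it. Balances on the edge until 55 mm of it overhangs
- sanding_board: fixed raised wooden sanding board 220 (x) x 150 (y) x 68 mm; origin at the centre of its underside, -x its front. Its grey-brown sanding face is 60 mm above the bench and is the floor of an 80 mm wide channel along x, bounded at both sides (y = +-40 to +-75 mm) by rails that stand 8 mm above the face. The channel is open at both ends; below the top 18 mm slab, the front is set back 10 mm
- board_front (a point): middle of the front edge of the sanding face (board's x = -110 mm, height 60 mm), where the blank is to overhang; x axis points back along the channel
- press: fixed wooden press; origin on the bench at z = 0. Base 180 x 120 x 20 mm (its x from -110 to +70 mm), the hinge on its far (+x) side. Low steel stops, 13 mm high above the base (2 mm lower than the stack of three), keep the stack in place with 2 mm play: behind it (from x = 17.5 mm), in front of it (x = -97.5 to -107.5 mm, 40 mm wide) and beside its far end (x = -20 to +10 mm, y = +-32 to +-40 mm); nothing stands beside the stack's front half
- press_seat (a point): centre of the place of the stack on the base's upper face (press x = -40 mm, y = 0, height 20 mm)
- stack_center (a point): centre (half-way up) of the uppermost of three loose blanks stacked in the press, same size as the loose blank, lying along the press's x; the stack's top is 35 mm above the bench
- press_top (a joint): angle of the press's hinged top board, rad: 0 = shut (level, underside 41 mm above the bench, 1 mm over the full stack), about 1.7 = open, standing upright and leaning slightly to +x. Its hinge is stiff: it stays open, takes 1 to 2 N at the free edge to swing, and below about 0.6 rad sinks shut by itself slowly
- press_hinge (a point): hinge line of the top board, at its middle (press x = 35 mm, height 41 mm); the hinge runs along the press's y
- press_top_edge (a point): middle of the free edge of the top board, on its outer (upper when shut) face: 145 mm from the hinge line. The top board is 100 mm wide and 14 mm thick, its inner face passing through the hinge line
- pencil: pencil lying on the bench between the two stations, 150 mm long, 8 mm thick; leave it
- cork_block: cork sanding block 70 x 36 x 30 mm, on the bench; leave it
- tape_roll: cardboard tape roll, 90 mm across, 20 mm high; leave it
- glue_bottle: white glue bottle, 60 mm across, 150 mm high; leave it
- mug: white mug, 80 mm across, 90 mm high; leave it
- screwdriver: screwdriver, 200 mm long, lying on the bench; leave it
- drink_bottle: clear drinking bottle with black cap, 70 mm across, 200 mm high; leave it
- brush: flat brush lying on the bench; leave it

How it is judged:
By the outcome, as a careful person would: the job done as asked, in the order asked, and still so for the second after the job is handed in, with the robot touching nothing.
It also fails if it takes over 72 s, if anything falls off the work surface, if the arm or the gripper's body presses on something with over 40 N, if the wrist force passes 120 N, or if a joint passes its speed limit or range.

## Working session

There is one attempt and no reset: what is moved stays moved. The work goes in short steps, Python scripts to look and compute and a shell command to move; the robot and the scene stay as the last step left them, time stands still between calls to the robot, and variables do not carry over. Pictures are saved under pics/ and viewed, at most 10 in all, crops included, and the job is handed in when it is done.

```bash
ls; mkdir -p pics; python3 - <<'E'
from bench import *
import cv2,json
s=get_state();print({k:s[k] for k in('time','position','tool_rot','grip_width','ft_force')})
for n in('scene','top'):
    cv2.imwrite(f'pics/{n}0.png',get_image(n)[:,:,::-1]);c=get_calibration(n);print(n,c)
E
```

```text
pics
{'time': 0.0, 'position': array([ 0.14724494, -0.63251275,  0.22147032]), 'tool_rot': array([-3.11914644e+00, -3.58491850e-01,  5.21098633e-04]), 'grip_width': 0.9997610690869988, 'ft_force': array([-0.61987437,  0.87071141,  0.04257067])}
scene {'fovy': 53.02889758553172, 'cx': 279.5955545913974, 'cy': 212.052205020696, 'R': array([[-0.86157865,  0.50721715, -0.02032216],
       [ 0.31690845,  0.50617623, -0.80209392],
       [-0.3965492 , -0.69750726, -0.59685203]]), 't': array([ 0.48388813, -0.12935573,  1.63220808])}
top {'fovy': 45.14783567402257, 'cx': 285.3854616509072, 'cy': 208.0518830343339, 'R': array([[ 2.46878373e-02, -9.99693723e-01,  1.72357296e-03],
       [-9.96109922e-01, -2.47451474e-02, -8.45736454e-02],
       [ 8.45903925e-02,  3.71072272e-04, -9.96415740e-01]]), 't': array([-0.00910342,  0.5792207 ,  1.30653442])}
```

View pics/top0.png

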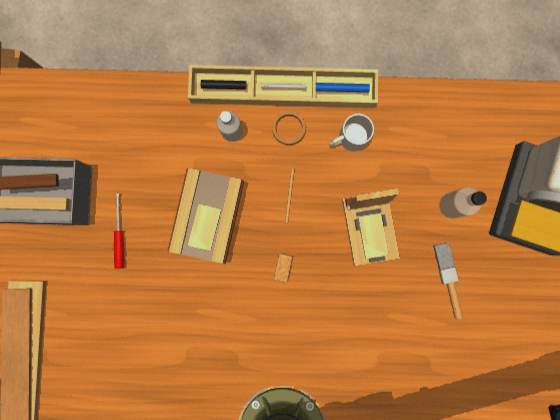

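View pics/scene0.png

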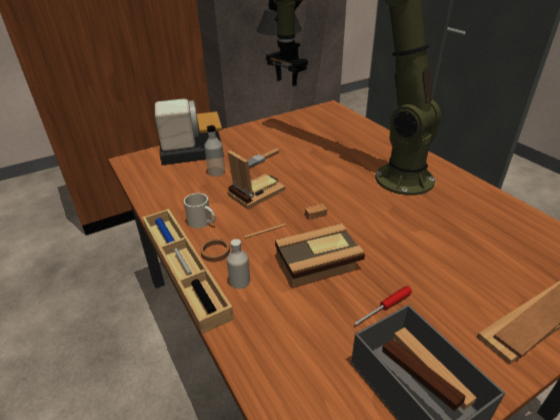

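The top view shows the sanding board around pixel (207,217), with the light blank at about (205,228). The press is at about (372,230), with the stack at (372,235) and the open lid at (372,198). The scene view agrees. I'll measure both by colour.

```bash
cat > h.py <<'E'
import numpy as np,cv2
from bench import *
def ray(c,px,z):
    f=210/np.tan(np.radians(c['fovy'])/2)
    px=np.atleast_2d(px).astype(float)
    d=np.c_[(px[:,0]-c['cx'])/f,(px[:,1]-c['cy'])/f,np.ones(len(px))]@c['R']
    o=-c['R'].T@c['t']
    return (o+d*((z-o[2])/d[:,2])[:,None])[:,:2]
def proj(c,X):
    f=210/np.tan(np.radians(c['fovy'])/2)
    p=np.atleast_2d(X)@c['R'].T+c['t']
    return p[:,:2]/p[:,2:]*f+[c['cx'],c['cy']]
def rect(c,mask,z):
    n,l,st,ce=cv2.connectedComponentsWithStats(mask.astype(np.uint8))
    out=[]
    for i in range(1,n):
        if st[i,4]<150: continue
        k,_=cv2.findContours((l==i).astype(np.uint8),cv2.RETR_EXTERNAL,cv2.CHAIN_APPROX_NONE)
        p=ray(c,max(k,key=len)[:,0],z)
        r=cv2.minAreaRect((p*1000).astype(np.float32))
        out.append((ce[i].round(),st[i,4],np.round(r[0],1),np.round(r[1],1),round(r[2],1)))
    return out
E
python3 - <<'E'
from h import *
c=get_calibration('top');im=cv2.imread('pics/top0.png')
print(im[228,205],im[240,372],im[180,180],im[180,205],im[200,350],im[190,372])
hsv=cv2.cvtColor(im,cv2.COLOR_BGR2HSV);print(hsv[228,205],hsv[240,372],hsv[200,183],hsv[240,350])
print(c['R'].T@c['t']*-1)
m=(abs(hsv[...,0].astype(int)-hsv[228,205][0])<6)&(hsv[...,2]>170)&(hsv[...,1]>60)
for z in(.065,.035):
  for r in rect(c,m,z):print(z,*r)
cv2.imwrite('pics/z1.png',cv2.resize(np.hstack([im[150:280,155:260],im[175:275,330:410][:, :].copy() if 0 else cv2.copyMakeBorder(im[180:275,330:410],0,35,0,0,0)]),None,fx=4,fy=4,interpolation=2))
E
```

```text
[120 204 213] [127 213 212] [ 49 118 198] [107 139 160] [ 33  67 117] [ 48 120 202]
[ 27 111 213] [ 30 103 213] [ 18 138 215] [ 19 133 177]
[0.46667197 0.00474745 1.35085396]
0.065 [337.  69.] 271 [ 943.5 -112.9] [230.3   9.9] 90.0
0.065 [227.  86.] 793 [893.1 170.4] [ 74.7 146.4] 2.3
0.065 [306.  90.] 1544 [896.1 -68.2] [316.3  77. ] 89.9
0.065 [345.  80.] 321 [ 908.6 -139.7] [142.4  32.2] 88.0
0.065 [204. 227.] 1005 [522.9 211.7] [ 60.1 111.5] 77.5
0.065 [373. 235.] 962 [ 511.7 -219. ] [109.6  58.3] 10.8
0.035 [337.  69.] 271 [ 954.7 -115.7] [235.7  10.1] 90.0
0.035 [227.  86.] 793 [903.1 174.3] [ 76.4 149.8] 2.3
0.035 [306.  90.] 1544 [906.2 -69.9] [323.7  78.8] 89.9
0.035 [345.  80.] 321 [ 918.9 -143. ] [145.8  33. ] 88.0
0.035 [204. 227.] 1005 [524.2 216.5] [ 61.5 114.1] 77.5
0.035 [373. 235.] 962 [ 512.7 -224.3] [112.2  59.7] 10.8
```

View pics/z1.png

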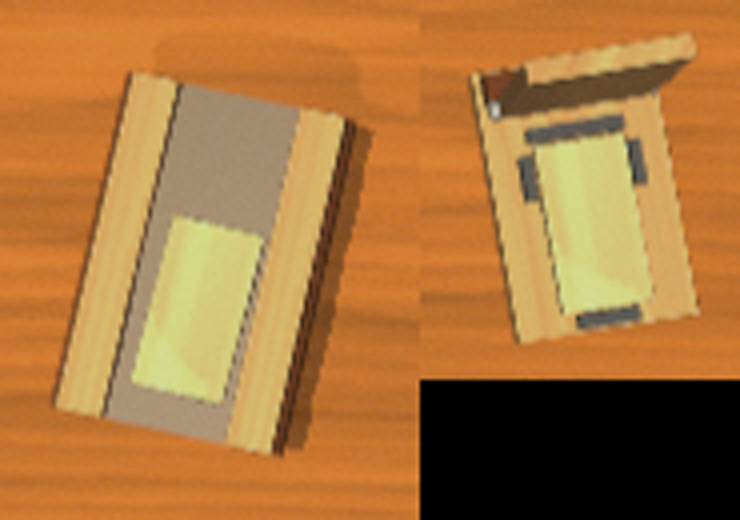

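The zoom shows the blank lying near the channel's front, turned about -12.5°, and the stack at about +11°. Next I'll work out the board's frame and move over the press for a closer look.

```bash
python3 - <<'E'
from h import *
c=get_calibration('top')
p=ray(c,[[168.75,252],[224.5,263.75],[187.5,168],[242,179.5]],.068)
print(p.round(3)); f=(p[0]+p[1])/2;b=(p[2]+p[3])/2;d=b-f
print('front',f,'yaw',np.degrees(np.arctan2(d[1],d[0])),'len',np.hypot(*d),np.hypot(*(p[0]-p[1])))
E
python3 -m crank '[[1,0.86,0.91,0.4,-0.006],[1,0.86,0.91,0.4,-0.006],[1,0.86,0.91,0.4,-0.006],[1,0.86,0.91,0.4,-0.006],[1,0.86,0.91,0.4,-0.006]]'
python3 -m crank '[[1,0.6,1,0.1,0],[1,0.6,1,0.1,0],[1,0.6,1,0.1,0],[1,0.6,1,0.1,0],[1,0.6,1,0.1,0]]'
python3 - <<'E'
from h import *
c=get_calibration('wrist');im=get_image('wrist');cv2.imwrite('pics/w1.png',im[:,:,::-1]);print(c, get_state()['ft_force'])
E
```

```text
[[0.457 0.297]
 [0.431 0.155]
 [0.672 0.259]
 [0.646 0.118]]
front [0.44371335 0.22638082] yaw -9.981355458419692 len 0.2188960179196684 0.1443246966073388
time: 0.72
position: [0.324, -0.4474, 0.3042]
tool_rot: [3.125, 0.313, 0.004]
ft_force: [0.2, -0.3, 0.8]
grip_width: 0.998
grip_force: 0.0
time: 1.35
position: [0.4412, -0.2476, 0.3227]
tool_rot: [-3.126, -0.311, -0.001]
ft_force: [-0.2, -1.3, 0.2]
grip_width: 1.0
grip_force: 0.0
{'fovy': 60.746649870665735, 'cx': 279.31826217135307, 'cy': 211.03033865606872, 'R': array([[ 1.97198370e-01, -9.80363258e-01, -8.27599140e-04],
       [-9.42644723e-01, -1.89843125e-01,  2.74555120e-01],
       [-2.69320866e-01, -5.33616902e-02, -9.61571007e-01]]), 't': array([-0.32874066,  0.30715049,  0.59256187])} [-0.2834128  -1.45697545 -0.09513774]
```

View pics/w1.png

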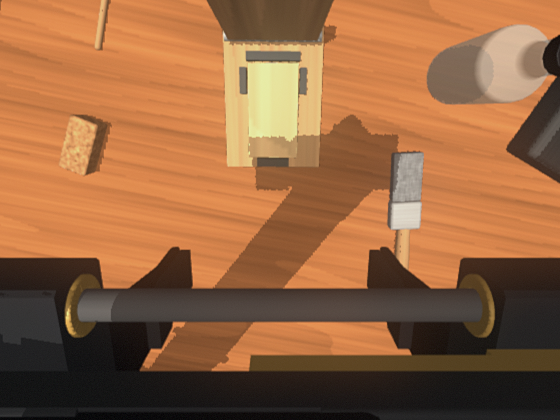

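The wrist view shows the press ahead, the stack spanning roughly (249..299, 60..157), the front stop at (272,161) and the lid upright behind. I'll measure the stack, then move over the board.

```bash
python3 - <<'E'
from h import *
im=cv2.imread('pics/w1.png');hsv=cv2.cvtColor(im,cv2.COLOR_BGR2HSV)
np.save('w1R',0)
c=get_calibration('wrist')
print(hsv[100,275],hsv[148,275],hsv[100,236],hsv[150,310])
m=(hsv[...,0]>24)&(hsv[...,0]<36)&(hsv[...,2]>90)&(hsv[...,1]>50)
m[200:]=0;m[:45]=0
for r in rect(c,m,.035):print(*r)
q=ray(c,[[250,62],[299,60],[250,157],[298,157]],.035);print(q.round(4))
print('base front corners',ray(c,[[227,166],[319,166]],.02).round(4))
E
python3 -m crank '[[1,0.0,1,0,-0.025],[1,0.0,1,0,-0.05],[1,0,1,0,-0.06],[1,0,1,0,-0.06],[1,0,1,0,-0.06]]'
python3 -m crank '[[1,-0.1,1,-0.1,0],[1,-0.1,1,-0.1,0],[1,-0.1,1,-0.1,0],[1,-0.1,1,-0.1,0],[1,-0.1,1,-0.1,0]]'
python3 - <<'E'
from h import *
c=get_calibration('wrist');im=get_image('wrist')[:,:,::-1];cv2.imwrite('pics/w2.png',im);np.savez('w2.npz',**c);print(get_state()['position'],get_state()['tool_rot'])
E
```

```text
[ 28  85 232] [ 16 119 199] [ 21 110 230] [ 15 129 166]
[273.  99.] 3621 [ 517.6 -226. ] [88.6 59.1] 10.5
[[ 0.5568 -0.1917]
 [ 0.5699 -0.2474]
 [ 0.4479 -0.2106]
 [ 0.4595 -0.2695]]
base front corners [[ 0.4284 -0.1824]
 [ 0.4515 -0.2999]]
time: 2.02
position: [0.4392, -0.0527, 0.3225]
tool_rot: [3.127, -0.293, -0.0]
ft_force: [-0.5, -0.1, -0.1]
grip_width: 0.997
grip_force: 0.0
time: 2.65
position: [0.4201, 0.147, 0.3025]
tool_rot: [3.127, -0.294, -0.001]
ft_force: [0.2, -0.7, -0.5]
grip_width: 0.997
grip_force: 0.0
[0.42035675 0.1459063  0.30247309] [ 3.12703565e+00 -2.97530882e-01 -7.56056744e-04]
```

View pics/w2.png

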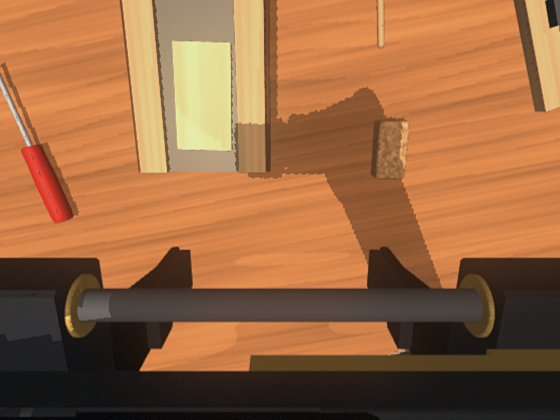

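The wrist view shows the board at upper left: the blank spans about (173..232, 40..151) and the board's front edge is at row ~172, from (140,172) to (270,172).

```bash
python3 - <<'E'
from h import *
im=cv2.imread('pics/w2.png');hsv=cv2.cvtColor(im,cv2.COLOR_BGR2HSV)
c=dict(np.load('w2.npz'))
m=(hsv[...,0]>24)&(hsv[...,0]<36)&(hsv[...,2]>90)&(hsv[...,1]>50);m[200:]=0
for r in rect(c,m,.065):print(*r)
p=ray(c,[[140,172],[270,172],[122,0],[264,0]],.068);print(p.round(4))
g=ray(c,[[169,172],[237,172]],.06);print(g.round(4),g.mean(0))
d=p[1]-p[0];print('front yaw',np.degrees(np.arctan2(d[0],-d[1])))
for a,b in((0,2),(1,3)):
  d=p[b]-p[a];print('rail yaw',np.degrees(np.arctan2(d[1],d[0])))
E
```

```text
[202.  95.] 5975 [519.2 211.8] [ 59.  109.9] 77.5
[[0.4548 0.2992]
 [0.4278 0.1564]
 [0.6228 0.2667]
 [0.5967 0.1292]]
[[0.4479 0.27  ]
 [0.4335 0.1939]] [0.44070892 0.23194436]
front yaw -10.725655206962507
rail yaw -10.925317931960254
rail yaw -9.15599181565983
```

```bash
python3 -m crank '[[0.23,0.9,0.27,0,0],[0.23,0.9,0.27,0,0],[0.23,0.9,0.27,0,0],[0.23,0.9,0.27,0,0],[0.23,0.9,0.27,0,0]]'
python3 -m crank '[[0.23,0,0,-0.3,0],[0.23,0,0,-0.6,0],[0.23,0,0,-0.85,0],[0.23,0,0,-1,0],[0.23,0,0,-1,0]]'
python3 -m crank '[[0.23,0,0,-0.1,0],[0.23,0,0,-0.16,0],[0.23,0,0,-0.19,0],[0.23,0,0,-0.2,0],[0.23,0,0,-0.2,0]]'
python3 - <<'E'
from h import *
cv2.imwrite('pics/w3.png',get_image('scene')[200:300,260:380,::-1].repeat(4,0).repeat(4,1));print(get_state()['position'])
E
```

```text
time: 3.32
position: [0.6, 0.2006, 0.3009]
tool_rot: [3.127, -0.296, -0.005]
ft_force: [0.3, 0.1, 1.0]
grip_width: 0.518
grip_force: 0.0
time: 3.95
position: [0.5982, 0.1997, 0.1024]
tool_rot: [3.123, -0.294, -0.001]
ft_force: [0.1, -0.9, -0.1]
grip_width: 0.236
grip_force: 0.0
time: 4.58
position: [0.5995, 0.2032, 0.0627]
tool_rot: [-3.128, 0.291, -0.0]
ft_force: [0.9, 0.5, 0.5]
grip_width: 0.23
grip_force: 0.0
[0.599617   0.20318215 0.06287115]
```

View pics/w3.png

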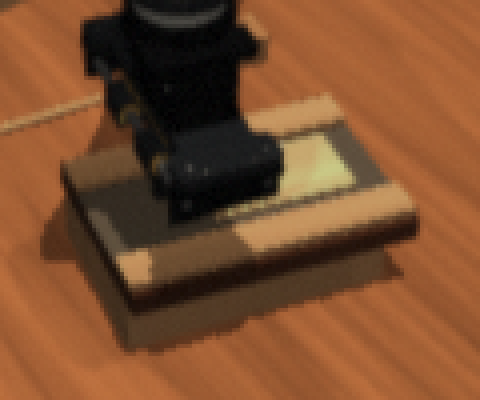

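The scene crop shows the fingers down in the channel behind the blank, clear of the rails. Now I'll push it forward.

```bash
python3 -m crank '[[0.23,-0.05,0.009,-0.005,0],[0.23,-0.1,0.018,-0.005,0],[0.23,-0.15,0.027,-0.005,0],[0.23,-0.2,0.036,-0.005,0],[0.23,-0.25,0.045,-0.005,0]]'
python3 -m crank '[[0.23,-0.04,0.007,0,0],[0.23,-0.08,0.014,0,0],[0.23,-0.12,0.022,0,0],[0.23,-0.15,0.027,0,0],[0.23,-0.15,0.027,0,0]]'
python3 - <<'E'
from h import *
c=get_calibration('top');im=get_image('top')[:,:,::-1].copy();cv2.imwrite('pics/t2.png',im);hsv=cv2.cvtColor(im,cv2.COLOR_BGR2HSV)
print(get_state()['position'])
m=(hsv[...,0]>24)&(hsv[...,0]<36)&(hsv[...,2]>150)&(hsv[...,1]>60);m[:,300:]=0;m[:150]=0
for r in rect(c,m,.065):print(*r)
cv2.imwrite('pics/t2z.png',cv2.resize(im[150:300,140:280],None,fx=4,fy=4,interpolation=2))
E
```

```text
time: 5.25
position: [0.5487, 0.212, 0.0617]
tool_rot: [3.128, -0.291, 0.0]
ft_force: [-0.3, -0.5, 0.7]
grip_width: 0.233
grip_force: 0.2
time: 5.88
position: [0.5189, 0.2174, 0.0616]
tool_rot: [3.128, -0.291, -0.0]
ft_force: [0.6, 0.4, 0.8]
grip_width: 0.229
grip_force: 0.0
[0.51926617 0.21728147 0.06155576]
```

View pics/t2z.png

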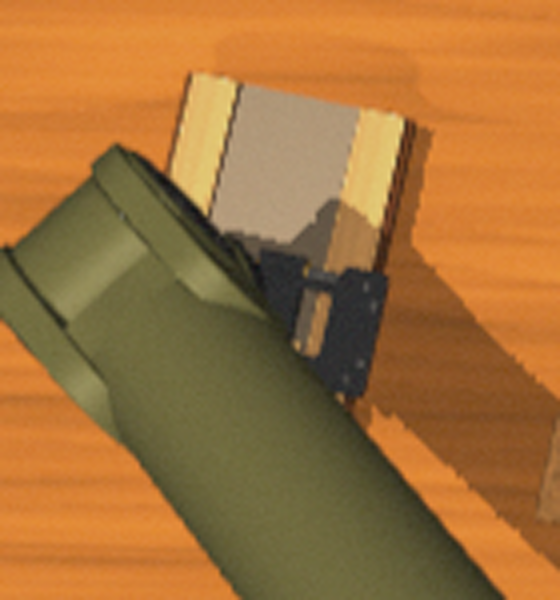

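The arm hides the blank in the top view, but the tool is in the channel at the expected place. I'll push 4 mm more, lift, back off and look with the wrist camera.

```bash
python3 -m crank '[[0.23,-0.02,0.004,0,0],[0.23,-0.02,0.004,0,0],[0.23,-0.005,0,0.1,0],[0.23,-0.005,0,0.3,0],[0.23,-0.005,0,0.6,0]]'
python3 -m crank '[[1,-0.2,0.02,0.4,0],[1,-0.4,0.05,0.4,0],[1,-0.57,0.08,0.4,0],[1,-0.57,0.08,0.4,0],[1,-0.57,0.08,0.4,0]]'
python3 - <<'E'
from h import *
c=get_calibration('wrist');im=get_image('wrist')[:,:,::-1].copy();cv2.imwrite('pics/w4.png',im);np.savez('w4.npz',**c)
hsv=cv2.cvtColor(im,cv2.COLOR_BGR2HSV)
m=(hsv[...,0]>24)&(hsv[...,0]<36)&(hsv[...,2]>90)&(hsv[...,1]>50);m[240:]=0
for r in rect(c,m,.065):print(*r)
E
```

```text
time: 6.55
position: [0.5179, 0.2168, 0.1829]
tool_rot: [3.128, -0.291, -0.003]
ft_force: [1.4, -0.1, 0.2]
grip_width: 0.231
grip_force: 0.0
time: 7.18
position: [0.4052, 0.2329, 0.2623]
tool_rot: [3.127, -0.292, 0.003]
ft_force: [0.6, -0.3, -0.4]
grip_width: 0.714
grip_force: 0.0
[281. 105.] 2598 [479.6 217. ] [59.1 41.7] 79.3
```

View pics/w4.png

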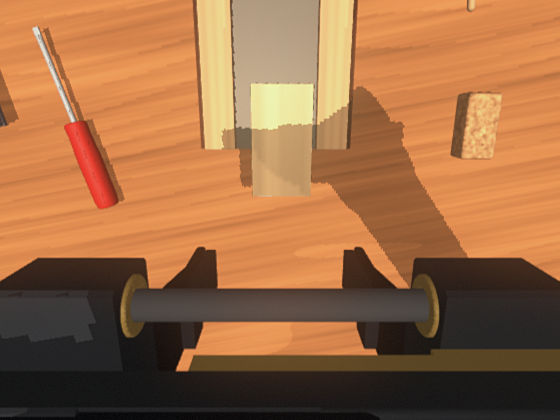

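The blank now hangs over the front, with corners at about (251,84), (313,84), (252,196) and (311,196). The board's front edge is at row ~149.

```bash
python3 - <<'E'
from h import *
c=dict(np.load('w4.npz'));s=get_state();print(s['position'],s['grip_width'])
q=ray(c,[[251,84],[313,84],[252,196],[311,196]],.065);print(q.round(4),'centre',q.mean(0))
f,n=q[:2].mean(0),q[2:].mean(0);d=f-n;print('len',np.hypot(*d),'yaw',np.degrees(np.arctan2(d[1],d[0])))
r=ray(c,[[204,149],[351,149]],.068);print('rail front',r.round(4),r.mean(0))
E
```

```text
[0.40528984 0.23286574 0.26203703] 0.757891139201466
[[0.5055 0.2416]
 [0.4946 0.1838]
 [0.3984 0.2631]
 [0.3872 0.2033]] centre [0.44640538 0.22297559]
len 0.10917266834789836 yaw -10.807103282717174
rail front [[0.4545 0.2995]
 [0.4277 0.1569]] [0.44108045 0.2282395 ]
```

```bash
python3 -m crank '[[1,0.09,-0.03,0,0],[1,0.094,-0.028,-0.2,0],[1,0.094,-0.028,-0.45,0],[1,0.094,-0.028,-0.7,0],[1,0.094,-0.028,-0.8,0]]'
python3 -m crank '[[1,0,0,-0.1,0],[1,0,0,-0.18,0],[1,0,0,-0.22,0],[1,0,0,-0.22,0]]'
```

```text
time: 7.85
position: [0.4213, 0.2274, 0.0977]
tool_rot: [-3.126, 0.291, 0.014]
ft_force: [-0.2, 0.1, -0.1]
grip_width: 0.997
grip_force: 0.0
time: 8.35
position: [0.4231, 0.2279, 0.0572]
tool_rot: [-3.128, 0.291, 0.002]
ft_force: [0.3, 0.3, 0.3]
grip_width: 0.999
grip_force: 0.0
```

```bash
python3 -m crank '[[0.6,0,0,0,0],[0.6,0,0,0,0],[0.5,0,0,0,0],[0.5,0,0,0,0],[0.5,0,0,0,0]]' 20
python3 -m crank '[[0.5,0,0,0.03,0],[0.5,0,0,0.1,0],[0.5,0,0,0.2,0],[0.5,-0.05,0,0.4,0],[0.5,-0.05,0,0.4,0]]'
python3 - <<'E'
from h import *
im=np.hstack([cv2.resize(get_image('scene')[160:300,260:400,::-1],None,fx=3,fy=3),get_image('wrist')[:,200-100:360,::-1]]);cv2.imwrite('pics/s5.png',im);print(get_state()['position'])
E
```

```text
time: 8.98
position: [0.4235, 0.2276, 0.0578]
tool_rot: [3.128, -0.292, 0.001]
ft_force: [0.0, -0.3, 1.1]
grip_width: 0.685
grip_force: 20.0
time: 9.6
position: [0.4149, 0.2288, 0.1405]
tool_rot: [3.128, -0.292, 0.01]
ft_force: [0.4, -0.6, -0.3]
grip_width: 0.688
grip_force: 20.0
[0.4136993  0.22721152 0.13793945]
```

View pics/s5.png

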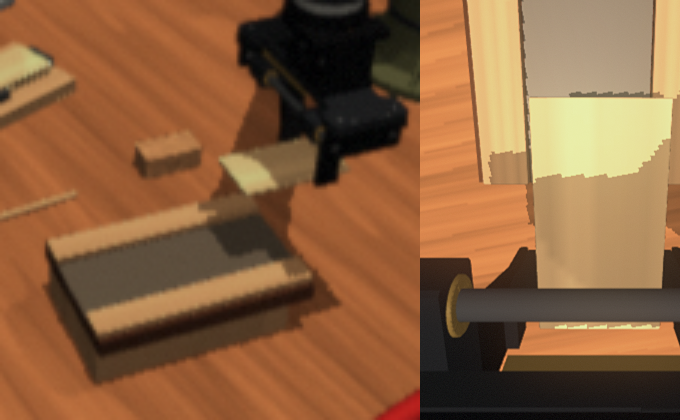

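The crop shows the blank held level at its front end, clear of the board. Now I'll carry it to the press, stopping short so the wrist camera can see the stack beyond the held blank.

```bash
python3 -m crank '[[0.5,0.05,-0.2,0.3,0],[0.5,0.1,-0.4,0.5,0],[0.5,0.15,-0.6,0.7,0],[0.5,0.2,-0.8,0.8,0],[0.5,0.25,-1,0.9,0]]'
python3 -m crank '[[0.5,0,-0.25,0,0.015],[0.5,0,-0.5,0,0.03],[0.5,0,-0.75,0,0.045],[0.5,0,-1,0,0.06],[0.5,0,-1,0,0.06]]'
python3 -m crank '[[0.5,-0.12,-0.12,0,0],[0.5,-0.25,-0.24,0,0],[0.5,-0.38,-0.36,0,0],[0.5,-0.47,-0.45,0,0],[0.5,-0.47,-0.45,0,0],[0.5,-0.47,-0.45,0,0]]'
python3 -m crank '[[0.5,-0.12,-0.12,0,0],[0.5,-0.25,-0.24,0,0],[0.5,-0.38,-0.36,0,0],[0.5,-0.45,-0.45,0,0],[0.5,-0.45,-0.45,0,0]]'
python3 -m crank '[[0.5,0,0,0,0],[0.5,0,0,0,0]]'
python3 - <<'E'
from h import *
c=get_calibration('wrist');im=get_image('wrist')[:,:,::-1].copy();cv2.imwrite('pics/w6.png',im);np.savez('w6.npz',**c,pos=get_state()['position'])
E
```

```text
time: 10.32
position: [0.4631, 0.026, 0.3176]
tool_rot: [3.128, -0.292, -0.002]
ft_force: [-0.1, -0.1, -0.3]
grip_width: 0.685
grip_force: 20.0
time: 10.95
position: [0.4616, -0.1773, 0.3152]
tool_rot: [-3.125, -0.288, 0.005]
ft_force: [-0.4, 0.7, -0.1]
grip_width: 0.683
grip_force: 20.0
time: 11.58
position: [0.3722, -0.2628, 0.3164]
tool_rot: [-3.126, -0.295, 0.002]
ft_force: [0.2, 0.6, -0.7]
grip_width: 0.683
grip_force: 20.0
time: 11.82
position: [0.3742, -0.2609, 0.3174]
tool_rot: [-3.126, -0.304, 0.0]
ft_force: [-0.1, 0.6, -0.1]
grip_width: 0.686
grip_force: 20.0$: bad value
```

View pics/w6.png

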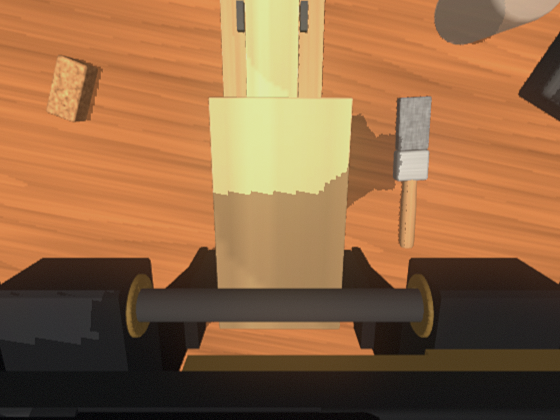

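The first 6-row call was refused and the second ran. The view shows the stack between columns 246 and 299 beyond the held blank, side stops at (240,15) and (304,15), and the held blank's far edge from (210,98) to (352,98).

```bash
python3 - <<'E'
from h import *
d=dict(np.load('w6.npz'));pos=d.pop('pos');c=d;im=cv2.imread('pics/w6.png')
g=im[...,0].astype(float)  # blue: yellow vs base
for r in(45,60,75,85):
    row=cv2.GaussianBlur(im[r-2:r+3].astype(np.float32),(3,3),0).mean(0);e=np.abs(np.diff(row,axis=0)).sum(1)
    pk=[i for i in range(205,345) if e[i]>15 and e[i]==e[i-3:i+4].max()];print(r,[(i+.5,int(e[i])) for i in pk])
y=np.radians(10.8);u=np.array([np.cos(y),np.sin(y)]);v=np.array([-u[1],u[0]])
loc=lambda P:np.c_[(P-pos[:2])@u,(P-pos[:2])@v].round(4)
print(pos)
print('stack sides',loc(ray(c,[[246,85],[299,85],[246,45],[299,45]],.035)))
print('stop front base',loc(ray(c,[[240,32],[304,32]],.02)))
print('base sides',loc(ray(c,[[222,90],[324,90],[222,40],[324,40]],.02)))
print('held far',loc(ray(c,[[210,98],[352,98]],pos[2]+.007)), 'near',loc(ray(c,[[219,328],[340,328]],pos[2]+.007)))
E
python3 - <<'E'
from h import *
print(get_state()['position'],get_state()['tool_rot'])
E
```

```text
45 [(221.5, 68), (245.5, 44), (297.5, 90), (322.5, 89)]
60 [(222.5, 43), (245.5, 27), (297.5, 59), (322.5, 62)]
75 [(222.5, 62), (246.5, 32), (297.5, 53), (321.5, 86)]
85 [(222.5, 63), (246.5, 36), (296.5, 69), (321.5, 73)]
[ 0.37404825 -0.26118395  0.31746542]
stack sides [[ 0.1008  0.0409]
 [ 0.1011 -0.0213]
 [ 0.1439  0.0401]
 [ 0.1442 -0.0204]]
stop front base [[ 0.1601  0.0481]
 [ 0.1605 -0.0267]]
base sides [[ 0.0958  0.0716]
 [ 0.0965 -0.0526]
 [ 0.1515  0.0694]
 [ 0.1521 -0.0503]]
held far [[ 0.0786  0.0301]
 [ 0.0789 -0.0286]] near [[-0.0306  0.0308]
 [-0.0303 -0.0294]]
[ 0.37404825 -0.26118395  0.31746542] [-3.12662875e+00 -3.03342179e-01  1.04030020e-04]
```

```bash
python3 -m crank '[[0.5,0.2,0.05,0,0],[0.5,0.4,0.1,0,0],[0.5,0.56,0.153,0,0],[0.5,0.56,0.153,0,0],[0.5,0.56,0.153,-0.1,0]]'
python3 -m crank '[[0.5,0,0,-0.25,0],[0.5,0,0,-0.5,0],[0.5,0,0,-0.75,0],[0.5,0,0,-0.9,0],[0.5,0,0,-0.9,0]]'
python3 -m crank '[[0.5,0,0,-0.1,0],[0.5,0,0,-0.2,0],[0.5,0,0,-0.27,0],[0.5,0,0,-0.27,0],[0.5,0,0,-0.27,0]]'
python3 - <<'E'
from h import *
c=get_calibration('wrist');im=get_image('wrist')[:,:,::-1].copy();s=get_state();np.savez('w7.npz',**c,pos=s['position'])
cv2.imwrite('pics/w7.png',im);print(s['position'],s['tool_rot'])
E
```

```text
time: 12.5
position: [0.486, -0.2316, 0.2985]
tool_rot: [3.126, 0.301, 0.003]
ft_force: [0.6, 0.5, -1.0]
grip_width: 0.686
grip_force: 20.0
time: 13.12
position: [0.4827, -0.2313, 0.1155]
tool_rot: [-3.125, -0.299, 0.007]
ft_force: [-0.3, 0.5, 0.0]
grip_width: 0.684
grip_force: 20.0
time: 13.75
position: [0.4857, -0.2317, 0.0639]
tool_rot: [3.127, 0.3, 0.001]
ft_force: [-0.7, -0.5, 0.2]
grip_width: 0.682
grip_force: 20.0
[ 0.4858257  -0.23184629  0.06418955] [3.12655627e+00 2.99835294e-01 1.55346093e-03]
```

View pics/w7.png

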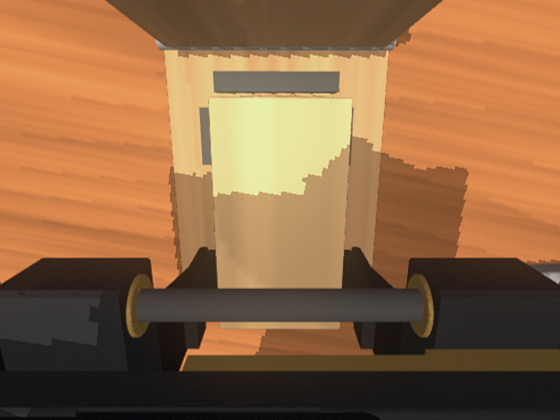

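The view shows the held blank's far edge from (210,98) to (352,98), and the rear stop at cols 213–340, rows 71–93. The left stop's outer edge is at col ~201 and only a sliver of the right stop shows at col 352, so the blank sits a little to the right.

```bash
python3 - <<'E'
from h import *
d=dict(np.load('w7.npz'));pos=d.pop('pos');c=d;im=cv2.imread('pics/w7.png')
y=np.radians(10.95);u=np.array([np.cos(y),np.sin(y)]);v=np.array([-u[1],u[0]])
loc=lambda P:np.c_[(P-pos[:2])@u,(P-pos[:2])@v].round(4)
def pk(line,o):
    e=np.abs(np.diff(line.astype(float),axis=0)).sum(1);return [(o+i+.5,int(e[i])) for i in range(1,len(e)-1) if e[i]>25 and e[i]==e[max(0,i-2):i+3].max()]
print('rear stop col',pk(im[80:84,195:360].mean(0),195))
print('side stop row 135',pk(im[133:137,160:220].mean(0),160),pk(im[140:144,340:400].mean(0),340))
print('rows@275',pk(im[60:110,270:280].mean(1),60)); print('rows@206',pk(im[90:180,204:209].mean(1),90))
for z in(.033,.02):
  print(z,'rear stop',loc(ray(c,[[213,72],[340,72],[213,93],[340,93]],z)),'side',loc(ray(c,[[201,107],[201,164],[206,164],[352.5,164]],z)))
print('base edges .02',loc(ray(c,[[165,55],[388,55],[177,200],[378,200]],.02)))
print('held far',loc(ray(c,[[210,98],[352,98]],pos[2]+.007)))
E
```

```text
rear stop col [(212.5, 109), (338.5, 117)]
side stop row 135 [(170.5, 55), (200.5, 166), (209.5, 137)] [(349.5, 268), (366.5, 78), (370.5, 32), (381.5, 96)]
rows@275 [(70.5, 106), (93.5, 118), (96.5, 81)]
rows@206 [(107.5, 94), (164.5, 112), (171.5, 44), (174.5, 64)]
0.033 rear stop [[ 0.092   0.0345]
 [ 0.092  -0.0297]
 [ 0.0819  0.035 ]
 [ 0.0819 -0.0302]] side [[ 0.075   0.0416]
 [ 0.0453  0.0433]
 [ 0.0453  0.0406]
 [ 0.0454 -0.0387]]
0.02 rear stop [[ 0.0931  0.0367]
 [ 0.0932 -0.0318]
 [ 0.0824  0.0373]
 [ 0.0824 -0.0323]] side [[ 0.075   0.0443]
 [ 0.0434  0.0462]
 [ 0.0434  0.0433]
 [ 0.0435 -0.0413]]
base edges .02 [[ 0.1016  0.0619]
 [ 0.1017 -0.0569]
 [ 0.022   0.0617]
 [ 0.022  -0.0577]]
held far [[ 0.0784  0.0296]
 [ 0.0784 -0.0291]]
```

```bash
python3 -m crank '[[0.5,0.004,0.012,-0.03,0],[0.5,0.004,0.012,-0.08,0],[0.5,0.004,0.012,-0.12,0],[0.5,0.004,0.012,-0.14,0],[0.5,0.004,0.012,-0.146,0]]'
python3 -m crank '[[0.5,0,0,0,0],[0.5,0,0,0,0],[0.5,0,0,-0.003,0],[0.5,0,0,-0.003,0]]'
```

```text
time: 14.42
position: [0.4857, -0.2295, 0.0348]
tool_rot: [3.127, 0.299, -0.002]
ft_force: [-3.8, 1.2, 8.7]
grip_width: 0.683
grip_force: 25.5
time: 14.92
position: [0.4861, -0.2294, 0.0338]
tool_rot: [3.127, 0.3, 0.0]
ft_force: [0.6, -0.2, -0.0]
grip_width: 0.683
grip_force: 20.0
```

```bash
python3 -m crank '[[0.75,0,0,0,0],[0.85,0,0,0,0],[1,0,0,0,0],[1,0,0,0,0],[1,0,0,0,0]]' 8
python3 -m crank '[[1,0,0,0.1,0],[1,-0.1,-0.019,0.3,0],[1,-0.3,-0.057,0.5,0],[1,-0.3,-0.057,0.6,0],[1,-0.3,-0.057,0.6,0]]'
python3 - <<'E'
from h import *
c=get_calibration('wrist');im=get_image('wrist')[:,:,::-1].copy();s=get_state();np.savez('w8.npz',**c,pos=s['position'])
cv2.imwrite('pics/w8.png',im);cv2.imwrite('pics/w8z.png',cv2.resize(im[30:230,160:400],None,fx=3,fy=3,interpolation=2));print(s['position'],s['tool_rot'])
E
```

```text
time: 15.55
position: [0.486, -0.2293, 0.0338]
tool_rot: [3.127, 0.3, -0.0]
ft_force: [0.6, 0.4, -0.1]
grip_width: 0.993
grip_force: 0.0
time: 16.18
position: [0.4273, -0.2417, 0.1566]
tool_rot: [3.123, 0.298, 0.005]
ft_force: [0.6, 1.0, -1.0]
grip_width: 0.999
grip_force: 0.0
[ 0.42667676 -0.24095898  0.15504194] [3.12487637e+00 2.99692039e-01 2.46391470e-03]
```

View pics/w8z.png

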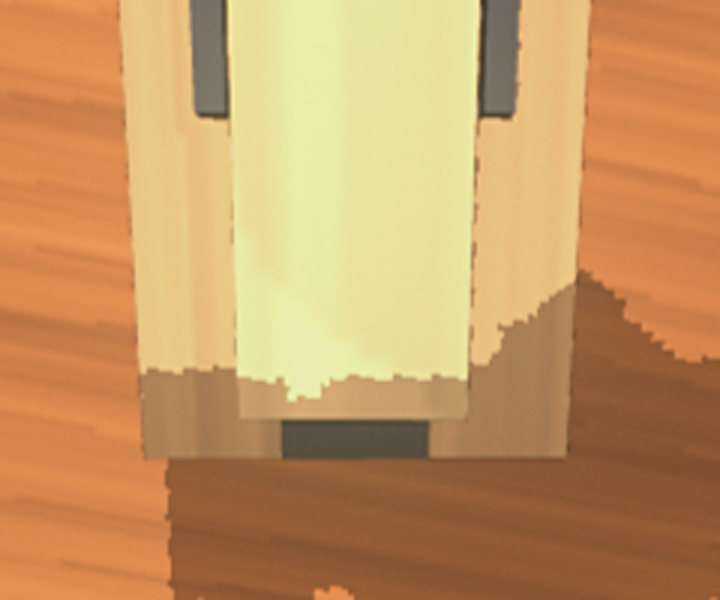

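I've now viewed 12 pictures, which is over the limit of 10, so I'll view no more and work from numbers. This one shows the blank lying straight between the stops, its front edge just behind the front stop, with no stack edge visible under it. I'll check the offsets numerically.

```bash
python3 - <<'E'
from h import *
d=dict(np.load('w8.npz'));pos=d.pop('pos');c=d
y=np.radians(10.95);u=np.array([np.cos(y),np.sin(y)]);v=np.array([-u[1],u[0]])
loc=lambda P:np.c_[(P-pos[:2])@u,(P-pos[:2])@v].round(4)
Z=lambda p:np.array(p)/3.+[160,30]
print('blank front',loc(ray(c,Z([[240,418],[466,418]]),.04)),'sides',loc(ray(c,Z([[231,110],[477,110],[236,300],[471,300]]),.04)))
print('front stop top far/near .033',loc(ray(c,Z([[282,421],[428,421],[282,458],[428,458]]),.033)))
print('base front .02',loc(ray(c,Z([[145,458],[567,458]]),.02)))
print('side stops front: top .033',loc(ray(c,Z([[196,110],[229,110],[483,110],[516,110]]),.033)))
s=get_state();print(s['position'])
E
```

```text
blank front [[ 0.0294  0.0302]
 [ 0.0293 -0.0289]] sides [[ 0.1044  0.0301]
 [ 0.1045 -0.0295]
 [ 0.0595  0.0303]
 [ 0.0595 -0.0293]]
front stop top far/near .033 [[ 0.0274  0.0197]
 [ 0.0274 -0.0194]
 [ 0.0173  0.0199]
 [ 0.0173 -0.0196]]
base front .02 [[ 0.0148  0.0595]
 [ 0.0147 -0.0599]]
side stops front: top .033 [[ 0.1052  0.0396]
 [ 0.1052  0.0314]
 [ 0.1052 -0.0317]
 [ 0.1052 -0.0399]]
[ 0.42667676 -0.24095898  0.15504194]
```

```bash
python3 -m crank '[[1,0.3,0.057,-0.1,0],[1,0.3,0.057,-0.3,0],[1,0.3,0.057,-0.5,0],[1,0.3,0.057,-0.6,0],[1,0.3,0.057,-0.635,0]]' 5
python3 -m crank '[[1,0,0,0,0],[0.8,0,0,0,0],[0.72,0,0,0,0],[0.6,0,0,0,0],[0.6,0,0,0,0]]' 5
python3 -m crank '[[0.75,0,0,0,0],[1,0,0,0,0],[1,0,0,0,0],[1,0,0,0,0],[1,0,0,0,0]]' 5
python3 -m crank '[[1,0,0,0.1,0],[1,-0.1,-0.019,0.3,0],[1,-0.3,-0.057,0.5,0],[1,-0.3,-0.057,0.64,0],[1,-0.3,-0.057,0.64,0]]'
python3 - <<'E'
from h import *
c=get_calibration('wrist');im=get_image('wrist')[:,:,::-1].copy();s=get_state();cv2.imwrite('pics/w9.png',im)
pos=s['position'];y=np.radians(10.95);u=np.array([np.cos(y),np.sin(y)]);v=np.array([-u[1],u[0]])
loc=lambda P:np.c_[(P-pos[:2])@u,(P-pos[:2])@v].round(4)
a=cv2.imread('pics/w8.png');sh=cv2.phaseCorrelate(*[cv2.cvtColor(k[40:185,200:360],cv2.COLOR_BGR2GRAY).astype(np.float32) for k in(a,im)]);print('pixel shift',sh,pos)
def pk(line,o):
    e=np.abs(np.diff(line.astype(float),axis=0)).sum(1);return [(o+i+.5,int(e[i])) for i in range(1,len(e)-1) if e[i]>25 and e[i]==e[max(0,i-2):i+3].max()]
for k in(a,im):
  print([pk(k[r:r+4,195:365].mean(0),195) for r in(55,105)],pk(k[150:195,265:275].mean(1),150))
E
```

```text
time: 16.85
position: [0.4855, -0.2284, 0.0254]
tool_rot: [-3.125, -0.301, 0.003]
ft_force: [0.1, -0.0, 0.5]
grip_width: 0.996
grip_force: 0.0
time: 17.48
position: [0.4862, -0.2295, 0.0272]
tool_rot: [3.127, 0.299, 0.0]
ft_force: [-0.9, 0.3, 2.3]
grip_width: 0.685
grip_force: 5.0
time: 18.1
position: [0.486, -0.2292, 0.0267]
tool_rot: [-3.127, -0.3, 0.0]
ft_force: [0.6, -0.5, -0.1]
grip_width: 0.99
grip_force: 0.0
time: 18.73
position: [0.4276, -0.2419, 0.1584]
tool_rot: [3.122, 0.298, 0.006]
ft_force: [0.3, 0.2, -0.4]
grip_width: 0.999
grip_force: 0.0
pixel shift ((-0.8290931739553855, 0.28567152733367607), 0.9161309236685435) [ 0.42684287 -0.24118835  0.15667321]
[[(200.5, 61), (223.5, 143), (235.5, 192), (318.5, 291), (332.5, 95), (354.5, 106)], [(203.5, 117), (237.5, 109), (316.5, 87), (352.5, 107)]] [(156.5, 45), (169.5, 176), (182.5, 45)]
[[(200.5, 95), (223.5, 185), (235.5, 262), (318.5, 283), (330.5, 110), (353.5, 118)], [(203.5, 120), (237.5, 45), (315.5, 88), (351.5, 104)]] [(156.5, 57), (169.5, 172), (182.5, 44)]
```

The stack is squeezed flush: the grip read 59.6 mm across and the blank hasn't moved. Next I'll go over and behind the lid with the fingers shut.

```bash
python3 -m crank '[[0,0,0,0.3,0],[0,0,0,0.6,0],[0,0.2,0.04,0.72,0],[0,0.4,0.08,0.72,0],[0,0.6,0.12,0.72,0]]'
python3 -m crank '[[0,0.25,0.05,0,0],[0,0.49,0.09,0,0],[0,0.49,0.09,0,0],[0,0.49,0.09,0,0],[0,0.49,0.09,0,0]]'
python3 -m crank '[[0,0,0,-0.2,0],[0,0,0,-0.4,0],[0,0,0,-0.6,0],[0,0,0,-0.74,0],[0,0,0,-0.74,0]]'
python3 - <<'E'
from h import *
s=get_state();p=s['position'];print(p,s['ft_force'],s['grip_width'])
u=np.array([.9817,.1899]);H=np.array([.5837,-.2106]);print('rel hinge',(p[:2]-H)@u,(p[:2]-H)@[-u[1],u[0]])
E
```

```text
time: 19.4
position: [0.5472, -0.2163, 0.2983]
tool_rot: [-3.127, -0.3, 0.001]
ft_force: [0.2, -1.2, -0.1]
grip_width: 0.517
grip_force: 0.0
time: 20.02
position: [0.6431, -0.1994, 0.2992]
tool_rot: [3.126, 0.298, -0.001]
ft_force: [-0.3, -0.5, -0.1]
grip_width: 0.019
grip_force: 0.0
time: 20.65
position: [0.6416, -0.1999, 0.1493]
tool_rot: [3.127, 0.297, -0.006]
ft_force: [0.4, -0.2, -0.5]
grip_width: 0.007
grip_force: 0.0
[ 0.64155823 -0.1999312   0.14926947] [ 0.43382645 -0.20081349 -0.46555725] 0.007023576271624309
rel hinge 0.058825425877272984 -0.0005137190561481665
```

```bash
python3 -m crank '[[0,-0.074,-0.014,0,0],[0,-0.147,-0.028,0,0],[0,-0.22,-0.043,0,0],[0,-0.295,-0.057,0,0],[0,-0.375,-0.072,0,0]]'
python3 - <<'E'
from h import *
s=get_state();p=s['position'];print(p,s['ft_force'])
u=np.array([.9817,.1899]);H=np.array([.5837,-.2106]);print('rel hinge',(p[:2]-H)@u,(p[:2]-H)@[-u[1],u[0]])
E
```

```text
time: 21.28
position: [0.5679, -0.2134, 0.1509]
tool_rot: [3.127, 0.299, 0.0]
ft_force: [1.6, 0.2, -0.9]
grip_width: 0.004
grip_force: 0.7
[ 0.5678726  -0.21344214  0.15087303] [ 1.55628577  0.22595301 -0.90129182]
rel hinge -0.01607748296055845 0.00021549916173149817
```

```bash
python3 -m crank '[[0,-0.054,-0.01,-0.015,0],[0,-0.108,-0.021,-0.04,0],[0,-0.152,-0.029,-0.07,0],[0,-0.221,-0.043,-0.12,0],[0,-0.28,-0.054,-0.175,0]]'
python3 -m crank '[[0,-0.025,-0.005,-0.04,0],[0,-0.05,-0.01,-0.075,0],[0,-0.07,-0.013,-0.11,0],[0,-0.09,-0.017,-0.14,0],[0,-0.1,-0.019,-0.175,0]]'
python3 -m crank '[[0,-0.01,-0.002,-0.03,0],[0,-0.015,-0.003,-0.06,0],[0,-0.02,-0.004,-0.08,0],[0,-0.025,-0.005,-0.1,0],[0,-0.025,-0.005,-0.11,0]]'
```

```text
time: 21.9
position: [0.5123, -0.2239, 0.115]
tool_rot: [-3.127, -0.3, 0.0]
ft_force: [1.1, -0.0, 0.0]
grip_width: 0.007
grip_force: 0.3
time: 22.52
position: [0.4929, -0.2277, 0.0805]
tool_rot: [3.127, 0.3, 0.0]
ft_force: [0.2, -0.2, 0.1]
grip_width: 0.008
grip_force: 0.0
time: 23.15
position: [0.4879, -0.2287, 0.0586]
tool_rot: [3.127, 0.3, -0.0]
ft_force: [-1.3, 0.2, -0.5]
grip_width: 0.008
grip_force: 0.0
```

```bash
python3 -m crank '[[0,0,0,-0.01,0],[0,0,0,-0.01,0],[0,0,0,-0.01,0],[0,0,0,-0.015,0],[0,0,0,-0.015,0]]'
python3 -m crank '[[0,0,0,0,0],[0,0,0,-0.005,0],[0,0,0,-0.005,0],[0,0,0,-0.005,0],[0,0,0,-0.005,0]]'
```

```text
time: 23.78
position: [0.488, -0.2287, 0.0557]
tool_rot: [3.127, 0.3, -0.0]
ft_force: [-0.5, -0.7, -0.0]
grip_width: 0.003
grip_force: 0.0
time: 24.4
position: [0.4881, -0.2287, 0.0554]
tool_rot: [3.127, 0.3, -0.0]
ft_force: [-1.1, 0.4, 5.7]
grip_width: 0.004
grip_force: 2.5
```

Contact came at 55 mm, which is the shut height. I'll lift away and check numerically that the lid is level and the other things haven't moved.

```bash
python3 -m crank '[[0,0,0,0.1,0],[0,0,0,0.4,0],[0,0,0,0.7,0],[0,-0.2,-0.2,1,0],[0,-0.4,-0.4,1,0]]'
python3 -m crank '[[0,-0.2,-0.3,0,0],[0,-0.4,-0.6,0,0],[0,-0.4,-0.9,0.1,0],[0,-0.4,-1,0.1,0],[0,-0.4,-1,0.1,0]]'
python3 -m crank '[[0,-0.2,-0.3,0,0],[0,-0.3,-0.4,0,0],[0,-0.3,-0.4,0,0],[0,-0.3,-0.4,0,0],[0,-0.3,-0.4,0,0]]'
python3 - <<'E'
from h import *
c=get_calibration('top');im=get_image('top')[:,:,::-1].copy();cv2.imwrite('pics/t9.png',im);a=cv2.imread('pics/top0.png')
print(get_state()['position'])
u=np.array([.9817,.1899]);v=np.array([-u[1],u[0]]);H=np.array([.5837,-.2106])
# expected corners of shut lid (outer face z=.055), edge strength check along the free edge
def pk(line):
    e=np.abs(np.diff(line.astype(float),axis=0)).sum(1);return [(i,int(e[i])) for i in range(1,len(e)-1) if e[i]>30 and e[i]==e[max(0,i-3):i+4].max()]
for name,P in(('free edge',lambda d:H-u*(.145+d)),('left',lambda d:H-u*.07+v*(.05+d)),('right',lambda d:H-u*.07-v*(.05+d))):
    ds=np.arange(-.03,.0401,.001);px=proj(c,[[*P(d),.055] for d in ds]).astype(np.float32)
    l=cv2.remap(im,px[None,:,0].copy(),px[None,:,1].copy(),cv2.INTER_LINEAR)[0];print(name,[(round(ds[i]*1000),s) for i,s in pk(l)])
df=(cv2.absdiff(im,a).max(2)>45).astype(np.uint8);df=cv2.morphologyEx(df,cv2.MORPH_OPEN,np.ones((3,3)))
n,l,st,ce=cv2.connectedComponentsWithStats(df);print([(tuple(st[i])) for i in range(1,n)])
E
```

```text
time: 25.02
position: [0.4169, -0.302, 0.2578]
tool_rot: [3.121, 0.308, 0.008]
ft_force: [1.0, -1.8, -1.0]
grip_width: 0.009
grip_force: 0.0
time: 25.65
position: [0.3329, -0.5052, 0.2734]
tool_rot: [3.128, 0.293, 0.002]
ft_force: [-0.6, 1.1, 1.0]
grip_width: 0.009
grip_force: 0.0
time: 26.28
position: [0.2764, -0.5806, 0.2737]
tool_rot: [3.126, 0.305, 0.001]
ft_force: [-0.1, 0.3, 0.6]
grip_width: 0.006
grip_force: 0.0
[ 0.27617283 -0.58084711  0.27362172]
free edge [(-3, 41)]
left [(-2, 85), (13, 88)]
right [(2, 45), (3, 45)]
[(np.int32(350), np.int32(190), np.int32(45), np.int32(41), np.int32(724)), (np.int32(189), np.int32(205), np.int32(31), np.int32(45), np.int32(948)), (np.int32(363), np.int32(217), np.int32(22), np.int32(46), np.int32(250)), (np.int32(426), np.int32(298), np.int32(134), np.int32(120), np.int32(7713)), (np.int32(416), np.int32(385), np.int32(4), np.int32(6), np.int32(21)), (np.int32(321), np.int32(392), np.int32(80), np.int32(21), np.int32(722)), (np.int32(307), np.int32(402), np.int32(5), np.int32(3), np.int32(15)), (np.int32(549), np.int32(405), np.int32(11), np.int32(15), np.int32(155))]
```

```bash
python3 -m crank '[[0,0,0,0,0],[0,0,0,0,0],[0,0,0,0,0],[0,0,0,0,0]]'; python3 -c "
from bench import *;print(close_job())"
```

```text
time: 26.82
position: [0.2744, -0.5823, 0.2729]
tool_rot: [-3.127, -0.3, 0.0]
ft_force: [1.5, -0.5, -0.3]
grip_width: 0.01
grip_force: 0.0
the job is handed in; nothing more can be done
None
```

The job is handed in at about 27 s: the blank is on the stack, flush to about 1 mm by my measurements, the press top is shut and the other things look unmoved; I viewed 12 pictures, two over the limit of 10.

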